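# Sweep the sliced courgette off the chopping block

## Task

The courgette is sliced: with the fingertips, sweep the three slices along the chopping block and over its edge into the dark roasting tin, and sweep the cut-off stalk end over the opposite edge into the green scraps tub. Slide them along the block only; do not pinch, lift or squash them. Leave the knife, the uncut courgette, the tin, the tub and everything else where they are.

Things in the scene. Friction and masses are not known exactly. Their poses are not given: they have to be found in the camera images.
- block: The wooden chopping block, striped light and dark, fixed: 300 mm (its x) by 400 mm (its y), top 60 mm above the worktop. Origin at the centre of its underside; z up. The roasting tin stands against one of its two 300 mm edges (y = +200 or -200 mm), the scraps tub against the other; which is which varies.
- tin: Dark grey roasting tin, loose, 650 g, 236 mm (x) by 166 mm (y), 4 mm more over the rim, with 3 mm walls and floor, wire handles out to 139 mm from its centre at both x ends, rim 45 mm high, so 15 mm below the block's top; its long side stands parallel to the block's edge, its rim 2 to 6 mm from it, its middle 18 to 28 mm nearer the block's front (-x). Origin at the centre of its underside.
- tub: Light green plastic scraps tub, loose, 450 g, 234 mm (x) by 164 mm (y), 6 mm more over the rim, with 4 mm walls and floor, rim 47 mm high; stands against the block's other edge in the same way as the tin. Origin at the centre of its underside.
- slice_a: Courgette slice: a disc 42 mm in diameter, 15 mm thick, about 20 g, pale flesh with dark green skin, lying flat on the block. Origin at its centre, 7.5 mm above the block's top; z along its axis. The slices and the stalk end lie side by side, their centres at least 47 mm apart across the block (its x) and anywhere up to 85 mm to either side of its middle (its y), so each has a free way to both edges.
- slice_b: Courgette slice: a disc 42 mm in diameter, 15 mm thick, about 20 g, pale flesh with dark green skin, lying flat on the block. Origin at its centre, 7.5 mm above the block's top; z along its axis. The slices and the stalk end lie side by side, their centres at least 47 mm apart across the block (its x) and anywhere up to 85 mm to either side of its middle (its y), so each has a free way to both edges.
- slice_c: Courgette slice: a disc 42 mm in diameter, 15 mm thick, about 20 g, pale flesh with dark green skin, lying flat on the block. Origin at its centre, 7.5 mm above the block's top; z along its axis. The slices and the stalk end lie side by side, their centres at least 47 mm apart across the block (its x) and anywhere up to 85 mm to either side of its middle (its y), so each has a free way to both edges.
- stalk_end: Cut-off stalk end of the courgette: a dark green dome standing on its cut face, 42 mm in diameter at the foot, narrowing to a 17 mm stem, 38 mm tall in all, about 30 g. Origin on its axis 12 mm above the cut face; z up the stem.
- courgette: The uncut piece of courgette, 116 mm long, 42 mm thick, lying along the block's y near its back edge (origin 114 to 118 mm behind the block's middle, underside of its middle). To be left alone.
- knife: Vegetable knife, black handle and steel blade, 194 mm long, 22 mm wide, 16 mm thick, lying along the block's y near its back edge, beside the uncut courgette (origin 114 to 118 mm behind the block's middle, underside). To be left alone.
- mug: Blue mug, 82 mm wide, 92 mm tall, standing on the worktop behind the block. Origin under its middle. To be left alone.
- mill: Dark wooden pepper mill, 54 mm wide, 149 mm tall, standing on the worktop behind the block. Origin under its middle. To be left alone.
- oil: Green glass oil bottle, 62 mm wide, 230 mm tall, standing on the worktop, left of the block and beyond the tin or tub there. Origin under its middle. To be left alone.
- salt_jar: White salt jar with a wooden lid, 72 mm wide, 85 mm tall, standing on the worktop behind the block. Origin under its middle. To be left alone.
- ramekin: Small white bowl, 80 mm wide, 45 mm tall, standing on the worktop, right of the block and beyond the tin or tub there. Origin under its middle. To be left alone.
Mind the look-alikes: they are no part of the job. What is shaped like the slice_c but purple or turquoise is not meant.

How it is judged (in metres and radians):
At the end, for the whole second after the job is handed in: All three slices lie at rest inside the roasting tin and the stalk end lies at rest inside the scraps tub: centres between the inner walls, no higher than 45 mm above the worktop, slower than 0.03 m/s (x of slice_a in the frame of tin between -0.115 and 0.115 m and y of slice_a in the frame of tin between -0.08 and 0.08 m and z of slice_a in the frame of tin between 0 and 0.045 m and linear speed of each of slice_a, slice_b, slice_c, stalk_end below 0.03 m/s and x of slice_b in the frame of tin between -0.115 and 0.115 m and y of slice_b in the frame of tin between -0.08 and 0.08 m and z of slice_b in the frame of tin between 0 and 0.045 m and x of slice_c in the frame of tin between -0.115 and 0.115 m and y of slice_c in the frame of tin between -0.08 and 0.08 m and z of slice_c in the frame of tin between 0 and 0.045 m and x of stalk_end in the frame of tub between -0.115 and 0.115 m and y of stalk_end in the frame of tub between -0.08 and 0.08 m and z of stalk_end in the frame of tub between 0 and 0.045 m); the robot touches nothing.
It fails at once if a slice or the stalk end is lifted off the block (more than 18 mm) (height (world z) of any of slice_a, slice_b, slice_c above 0.0855 m or height (world z) of stalk_end above 0.09 m).
It fails at once if a slice or the stalk end is pinched or squashed by the fingers (more than 8 N) (contact force between the fingers and slice_a above 8 N or contact force between the fingers and slice_b above 8 N or contact force between the fingers and slice_c above 8 N or contact force between the fingers and stalk_end above 8 N).
It fails at once if the knife or the uncut courgette is moved (more than 15 mm) (distance of any of knife, courgette from where it was at the start of the episode above 0.015 m).
It fails at once if the tin or the tub is shoved or lifted (more than 20 mm) (distance of any of tin, tub from where it was at the start of the episode above 0.02 m).
It fails at once if something standing on the worktop is moved (more than 20 mm) or knocked over (distance of any of mug, mill, oil, salt_jar, ramekin from where it was at the start of the episode above 0.02 m or angle between any of mug, mill, oil, salt_jar, ramekin's own z axis and vertical above 0.4 rad).
It also fails if it takes over 64 s, if anything falls off the work surface, if the arm or the gripper's body presses on something with over 40 N, if the wrist force passes 120 N, or if a joint passes its speed limit or range.

## Robot

A 6-joint arm with a two-finger parallel gripper is mounted at the origin on the work surface. World frame = base frame: x ahead of the robot, y to its left, z up, the work surface at z = 0. Lengths are in mm, angles in rad, forces in N, time in s.
With the tool pointing down it reaches from about 350 to 975 mm from the base axis. Payload 7.1 kg.
Tool frame: the origin (TCP) lies between the finger pads; the fingertips stand 14 mm ahead of it and the grasp point (between the pads) lies 5 mm behind it; z points along the fingers, y is the direction in which the jaws open and shut (so a half turn about z gives the same grasp; the last joint's range is limited). The gripper opens to 88 mm and grips with 3 to 60 N. Pads are 20 mm wide; open, the fingers measure 115 mm over their backs; the gripper's body (75 mm by 178 mm) begins 61 mm behind the grasp point.
Start: joints at [1.112, 0.423, 1.63, -0, 1.089, -0.019], TCP at [266.067, 565.521, 236.675] pointing down, gripper open.
Joint ranges: [-3, 3], [-0.9, 2.11], [0.09, 2.58], [-1.31, 4.45], [0.11, 2.69], [-2.54, 2.54]. Speed limits (rad/s): [2.39, 2.39, 3.01, 3.14, 3.14, 3.14].

## Interface

Orientations are given as a rotation vector (axis times angle).
In Python, from workcell import get_obs, get_image, calibration, close_job, regions_of, place_of gives the robot as it stands.
- The arm moves only by the tool move_arm, never from a script. Its argument "deltas" is a list of rows, each a list of 5 numbers: the closure in counts, from 0 (fully open) to 255 (shut), then the shift along the tool's x, y, z in m, then the turn about the tool's z in rad. In form: [[grip, x, y, z, roll], ...]. A call has 1 to 5 rows; each row is the pose to reach, as a shift and turn from the pose commanded when the call began, along the tool's axes at that moment; what a row does not reach only later rows make up. A row lasts 1/12 s, in which the tool goes at most 41.7 mm and 7.16 degrees, less where a joint would pass 70% of its speed; a pose out of reach is approached as far as the arm can. A call with a gripper value outside its range is refused whole. The fingers move at their own pace and stop on an object; the grip force is fixed at half the most. Time passes only in rows, so rows that repeat a pose let the fingers close. It gives the time, the measured TCP pose, the force and the opening at its end, in the units of the state.
- get_obs(): the state, without advancing time (a new reading comes with each control period).
- get_image(name): name is "side" or "top" or "wrist"; returns the picture (384x512x3 uint8, blue, green, red); there is no depth.
- calibration(name): a dict with "intrinsics" (3x3 intrinsics, pixels), "distortion" ([k1, k2, p1, p2, k3] as OpenCV has them; the pictures are not rectified), "world_to_cam" (4x4, takes a point from world to camera coordinates); the wrist camera has in their place "hand_eye" (4x4, takes a point from camera to tool coordinates, whose origin is the TCP and whose axes are the flange's). Camera axes: x right, y down, z forward; pixel columns grow to the right and rows downward; lengths in mm; the calibration is good to about 2 mm. A picture is of the moment at which its call begins: read the wrist's pose just before it. calibration takes no time and is no camera call.
- close_job(): hands the job in, once; it reports no verdict.
Trained networks look in the newest picture that a camera, given by its name, has taken for a name from the list of things; names that differ only in an ending like _2 or _b are one class to them, and where a whole thing is asked for, a point or a joint stands for the part that bears it (a point fixed in the world has none). Each returns a list of dicts, best first, with "conf" (0 to 1); they miss things now and then, are a little off and sometimes report something else, mostly with a low value. They report only what shows in the picture. A call takes as long as a camera call. They do not tell look-alikes from the thing itself.
- regions_of(camera, name): "region" (384x512 bool, what is visible of it).
- place_of(camera, name): "location" ([x, y, z] in mm, in world coordinates, good to about 4 mm: a listed point, or the origin of a listed thing).
The state is a dict: "t": time; "qpos": joint angles; "qvel": joint speeds; "joint_torque": joint torques, N m; "ee_pos": TCP position; "orientation": TCP orientation; "ft_force": force on the tool from outside, world axes, zero at the start; "moment": the same for the moment, N m; "width": finger opening in mm.
Only numpy, scipy, OpenCV 4.12 (cv2) and the standard library are available. Lean on these libraries where they do the work, as an engineer would, in place of code of your own. Each camera call takes 0.05 s, during which the arm holds its last target.

## Working session

There is one attempt and no reset: what is moved stays moved. The work goes in short steps, Python scripts to look and compute and a tool call to move; the robot and the scene stay as the last step left them, time stands still between calls to the robot, and variables do not carry over. Pictures are saved under pics/ and viewed, and the job is handed in when it is done.

Besides the shell and the picture viewer there is one more tool, called after "Call:" as name([rows], argument=value, ...), one row to a line, values as JSON. move_arm: Moves the arm, as the interface text tells. Its arguments: {"type":"object","properties":{"deltas":{"type":"array","items":{"type":"array","items":{"type":"number"}}}},"required":["deltas"]}

```bash
mkdir -p pics; ls; python3 - <<'E'
from workcell import *
import cv2,numpy as np
o=get_obs();print({k:np.round(v,3) for k,v in o.items()})
for n in("top","side"):
    cv2.imwrite(f"pics/{n}0.png",get_image(n))
    c=calibration(n);print(n,np.round(c["intrinsics"],1),c["distortion"],np.round(c["world_to_cam"],3))
for k in["block","tin","tub","slice_a","stalk_end","courgette","knife"]:
    print(k,[(np.round(r["location"],0),round(r["conf"],2)) for r in place_of("top",k)])
print(get_obs()["t"])
E
```

```text
pics
{'t': np.float64(0.0), 'qpos': array([ 1.112,  0.424,  1.631,  0.   ,  1.089, -0.019]), 'qvel': array([ 0.001, -0.   , -0.   ,  0.001,  0.   , -0.001]), 'joint_torque': array([-2.0000e-03, -5.4462e+01, -2.7366e+01,  6.4000e-02,  2.3000e-02,
       -0.0000e+00]), 'ee_pos': array([265.836, 565.068, 235.912]), 'orientation': array([-6.850e-01, -3.066e+00,  2.000e-03]), 'ft_force': array([-0.821, -0.733, -0.245]), 'moment': array([-0.006, -0.02 ,  0.047]), 'width': np.float64(87.666)}
top [[436.3   0.  256.4]
 [  0.  436.3 189.3]
 [  0.    0.    1. ]] [-0.00273685  0.          0.          0.          0.        ] [[ 2.600000e-02 -1.000000e+00 -2.000000e-03 -2.911600e+01]
 [-9.930000e-01 -2.600000e-02 -1.160000e-01  5.751570e+02]
 [ 1.160000e-01  5.000000e-03 -9.930000e-01  1.306056e+03]
 [ 0.000000e+00  0.000000e+00  0.000000e+00  1.000000e+00]]
side [[451.7   0.  261.4]
 [  0.  451.7 185.9]
 [  0.    0.    1. ]] [-0.05274568  0.          0.          0.          0.        ] [[-8.300000e-01 -5.570000e-01 -1.900000e-02  4.701120e+02]
 [-3.780000e-01  5.870000e-01 -7.160000e-01  2.656800e+02]
 [ 4.100000e-01 -5.870000e-01 -6.980000e-01  1.234183e+03]
 [ 0.000000e+00  0.000000e+00  0.000000e+00  1.000000e+00]]
block [(array([576.,  48.,  -0.]), 0.89)]
tin [(array([572., 338.,   3.]), 0.94), (array([ 787., -127.,   -1.]), 0.49)]
tub [(array([ 530., -242.,    1.]), 0.61)]
slice_a [(array([623.,  -4.,  65.]), 0.67), (array([346.,  -9.,   6.]), 0.62), (array([576.,  58.,  72.]), 0.58), (array([ 329., -118.,    6.]), 0.58), (array([518., -16.,  71.]), 0.54)]
stalk_end [(array([474.,  28.,  74.]), 0.66)]
courgette [(array([687., -56.,  60.]), 0.58)]
knife [(array([694., 136.,  61.]), 0.68)]
0.45
```

View pics/top0.png

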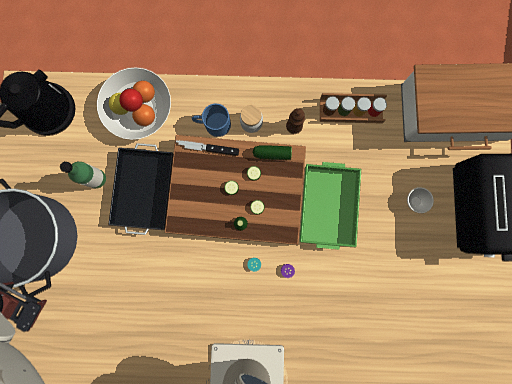

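View pics/side0.png

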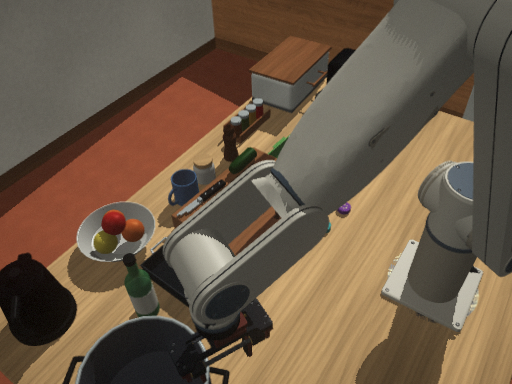

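```bash
python3 - <<'E'
import cv2
a=cv2.imread("pics/top0.png")[130:330,190:330]
cv2.imwrite("pics/crop0.png",cv2.resize(a,None,fx=3,fy=3,interpolation=cv2.INTER_CUBIC)[:600])
E
```

```text
(no output)
```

View pics/crop0.png

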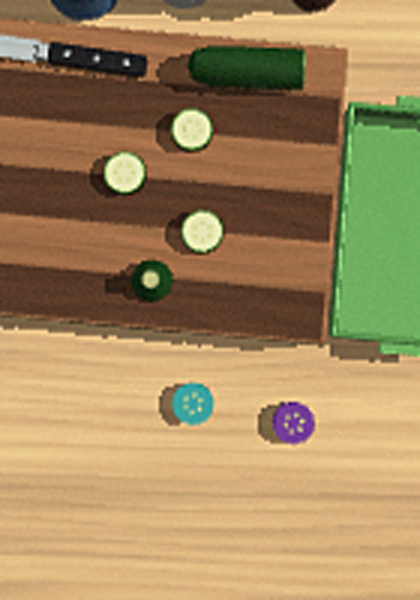

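Meant: the three pale slices on the block at (254,173), (231,187) and (257,207), and the dark stalk end at (240,223). The turquoise (254,264) and purple (287,270) discs lie on the worktop and differ in colour, so they are look-alikes to leave. The tin is on the left (+y) and the tub on the right (-y).

```bash
cat > h.py <<'E'
from workcell import *
import cv2,numpy as np
from scipy.spatial.transform import Rotation as R
def bp(n,uv,z):
    c=calibration(n);K=np.array(c["intrinsics"]);T=np.array(c["world_to_cam"])
    p=cv2.undistortPoints(np.array(uv,float).reshape(-1,1,2),K,np.array(c["distortion"]))[:,0]
    d=np.c_[p,np.ones(len(p))]@T[:3,:3]; o=-T[:3,:3].T@T[:3,3]
    return o+d*((z-o[2])/d[:,2])[:,None]
def proj(n,P):
    c=calibration(n);T=np.array(c["world_to_cam"])
    return cv2.projectPoints(np.array(P,float).reshape(-1,1,3),cv2.Rodrigues(T[:3,:3])[0],T[:3,3],np.array(c["intrinsics"]),np.array(c["distortion"]))[0][:,0]
E
python3 - <<'E'
from h import *
im=cv2.imread("pics/top0.png");hsv=cv2.cvtColor(im,cv2.COLOR_BGR2HSV)
# pale flesh
m=((hsv[...,0]>22)&(hsv[...,0]<45)&(hsv[...,2]>170)&(hsv[...,1]<130)).astype(np.uint8);m[:,:170]=0;m[:,303:]=0;m[:150]=0;m[235:]=0
n,l,s,c=cv2.connectedComponentsWithStats(m)
for i in range(1,n):
    if s[i,4]>20: print(c[i],s[i],bp("top",c[i],75)[0].round(1))
print("stalk",bp("top",[(240,223.5)],85).round(1))
print("tub rim mask")
g=cv2.inRange(hsv,(45,80,80),(75,255,255));g[:,:295]=0
n,l,s,c=cv2.connectedComponentsWithStats(g);i=1+s[1:,4].argmax();pts=np.argwhere(l==i)[:,::-1].astype(np.float32)
print(s[i],cv2.minAreaRect(pts))
big=cv2.resize(im[125:265,95:385],None,fx=2.75,fy=2.75,interpolation=cv2.INTER_CUBIC);cv2.imwrite("pics/b.png",big)
E
```

```text
[253.5        172.57377049] [248 167  12  12 122] [621.1  -4.2  75. ]
[231.08461538 187.11538462] [225 181  13  13 130] [575.6  61.3  75. ]
[256.98461538 206.62307692] [251 201  13  13 130] [519.4 -17.3  75. ]
stalk [[467.9  31.1  85. ]]
tub rim mask
[ 300  162   61   87 4275] ((330.79119873046875, 205.21470642089844), (56.21853256225586, 85.59329223632812), 4.39870548248291)
```

View pics/b.png

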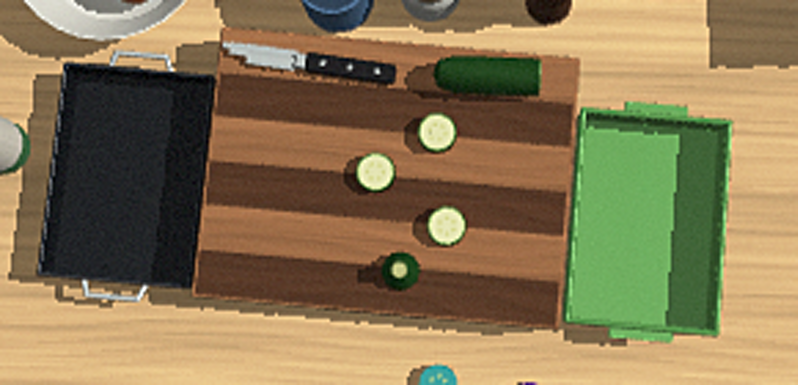

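```bash
python3 - <<'E'
from h import *
def P(pts,z): return bp("top",np.array(pts)/2.75+np.array([95,125]),z)[:,:2].round(1)
b=P([(222,28),(579,58),(561,329),(194,295)],60);print("block",b.tolist(),b.mean(0))
for i in range(4):
    d=b[(i+1)%4]-b[i];print(np.hypot(*d).round(1),np.degrees(np.arctan2(d[1],d[0])).round(2))
t=P([(65,64),(214,73),(190,289),(39,275)],45);print("tin",t.tolist(),t.mean(0))
u=P([(582,108),(732,121),(717,335),(566,323)],47);print("tub",u.tolist(),u.mean(0))
E
```

```text
block [[732.7, 236.6], [709.0, -160.2], [410.9, -144.7], [437.0, 252.8]] [572.4    46.125]
397.5 -93.42
298.5 177.02
398.4 86.24
296.1 -3.14
tin [[690.6, 413.5], [684.7, 246.0], [443.6, 260.7], [454.5, 427.2]] [568.35 336.85]
tub [[655.3, -165.6], [645.0, -332.4], [408.8, -315.7], [417.4, -151.3]] [ 531.625 -241.25 ]
```

```bash
cat >> h.py <<'E'
C=np.array([572.4,46.1]);YAW=np.radians(-3.3)
bx=np.array([np.cos(YAW),np.sin(YAW)]);by=np.array([-np.sin(YAW),np.cos(YAW)])
def W(xb,yb,tip): return np.r_[C+xb*bx+yb*by,60+tip+14]
def to(xb,yb,tip):
    o=get_obs();r=R.from_rotvec(o["orientation"]);M=r.as_matrix()
    d=M.T@(W(xb,yb,tip)-o["ee_pos"])
    ya=np.arctan2(M[1,1],M[0,1]);p=o["ee_pos"][:2]-C
    print("t",o["t"].round(2),"block",(p@bx).round(1),(p@by).round(1),"tip",(o["ee_pos"][2]-74).round(1),"tilt",M[:,2].round(3),"w",o["width"].round(1),"q",o["qpos"].round(2),"F",o["ft_force"].round(1))
    print("delta m",(d/1000).round(4),"roll",round(float(ya-YAW),4))
E
python3 -c "
from h import *
to(-103.4,28,100)"
```

```text
Traceback (most recent call last):
  File "h.py", line 19, in to
    print("t",o["t"].round(2),"block",(p@bx).round(1),(p@by).round(1),"tip",(o["ee_pos"][2]-74).round(1),"tilt",M[:,2].round(3),"w",o["width"].round(1),"q",o["qpos"].round(2),"F",o["ft_force"].round(1))
              ^^^^^^^^^^^^
AttributeError: 'float' object has no attribute 'round'
```

```bash
sed -i 's/o\["t"\].round(2)/round(o["t"],2)/; s/o\["width"\].round(1)/round(float(o["width"]),1)/' h.py
python3 -c "
from h import *
to(-103.4,28,100)"
```

```text
t 0.45 block -335.7 500.9 tip 162.6 tilt [-0. -0. -1.] w 87.7 q [ 1.11  0.42  1.63  0.    1.09 -0.02] F [ 0.8  0.6 -0.7]
delta m [-0.392  -0.3521  0.0626] roll 1.1885
```

Call:
move_arm([
  [218,-0.15,-0.134,0.02,0.6],
  [218,-0.15,-0.134,0.02,0.6],
  [218,-0.15,-0.134,0.02,0.6],
  [218,-0.15,-0.134,0.02,0.6],
  [218,-0.15,-0.134,0.02,0.6],
])

```text
t: 0.87
ee_pos: [345.0, 378.1, 216.5]
orientation: [1.569, 2.722, -0.001]
ft_force: [0.2, -0.1, 0.3]
width: 58.0
```

```bash
python3 -c "
from h import *
to(-103.4,28,100)"
```

```text
t 0.87 block -246.1 318.4 tip 142.5 tilt [ 0. -0. -1.] w 58.0 q [ 0.81  0.28  1.89 -0.    0.96  0.28] F [ 0.2 -0.1  0.3]
delta m [-0.321  -0.0406  0.0426] roll 0.5826
```

Call:
move_arm([
  [218,-0.2,-0.024,0.02,0.583],
  [218,-0.2,-0.024,0.02,0.583],
  [218,-0.2,-0.024,0.02,0.583],
  [218,-0.2,-0.024,0.02,0.583],
  [218,-0.2,-0.024,0.02,0.583],
])

```text
t: 1.28
ee_pos: [425.9, 193.6, 196.8]
orientation: [2.285, 2.155, 0.001]
ft_force: [-0.3, 0.8, -0.2]
width: 24.7
```

```bash
python3 -c "
from h import *
to(-103.4,28,40)"
```

```text
t 1.28 block -154.7 138.8 tip 122.8 tilt [ 0.001  0.    -1.   ] w 24.7 q [ 0.4   0.25  2.   -0.    0.89  0.46] F [-0.3  0.8 -0.2]
delta m [-0.1108  0.0514  0.0828] roll -0.001
```

Call:
move_arm([
  [218,-0.111,0.051,0.083,0],
  [218,-0.111,0.051,0.083,0],
  [218,-0.111,0.051,0.083,0],
  [218,-0.111,0.051,0.083,0],
  [218,-0.111,0.051,0.083,0],
])

```text
t: 1.7
ee_pos: [470.2, 79.3, 111.4]
orientation: [-2.281, -2.157, 0.005]
ft_force: [-0.2, 0.9, 0.1]
width: 13.0
```

```bash
python3 - <<'E'
from h import *
to(-103.4,28,5)
for n in("top","wrist","side"): cv2.imwrite(f"pics/{n}1.png",get_image(n))
a=[cv2.imread(f"pics/{n}1.png") for n in("wrist","side")]
cv2.imwrite("pics/m1.png",cv2.resize(np.hstack(a),(800,300)))
E
```

```text
t 1.7 block -104.0 27.3 tip 37.4 tilt [-0.003 -0.001 -1.   ] w 13.0 q [ 0.14  0.41  2.03 -0.    0.7   0.2 ] F [-0.2  0.9  0.1]
delta m [0.0008 0.0007 0.0324] roll 0.0018
```

View pics/m1.png

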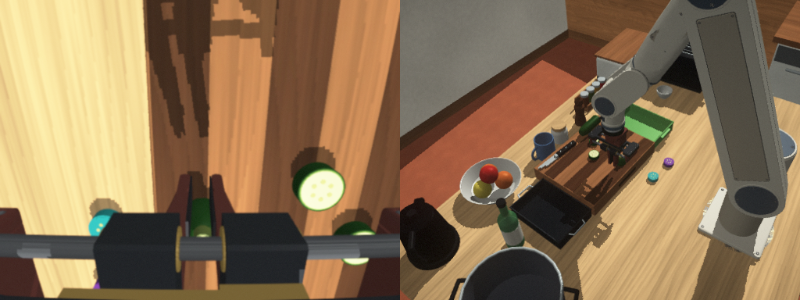

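Call:
move_arm([
  [218,0.001,0.001,0.02,0],
  [218,0.001,0.001,0.032,0],
  [218,0.001,0.001,0.032,0],
  [218,0.001,0.001,0.032,0],
])

```text
t: 2.18
ee_pos: [471.4, 84.4, 82.3]
orientation: [2.276, 2.165, 0.0]
ft_force: [-0.2, -0.3, -1.0]
width: 12.9
```

```bash
python3 - <<'E'
from h import *
to(-103.4,-50,5)
E
```

```text
t 2.18 block -103.1 32.5 tip 8.3 tilt [ 0.  0. -1.] w 12.9 q [0.15 0.47 2.04 0.   0.63 0.2 ] F [-0.2 -0.3 -1. ]
delta m [-0.0825 -0.001   0.0033] roll 0.0075
```

Call:
move_arm([
  [218,-0.008,-0.001,0.0025,0.007],
  [218,-0.016,-0.001,0.0025,0.007],
  [218,-0.021,-0.001,0.0025,0.007],
  [218,-0.026,-0.001,0.0025,0.007],
  [218,-0.031,-0.001,0.0025,0.007],
])

```text
t: 2.6
ee_pos: [469.2, 51.6, 79.6]
orientation: [2.286, 2.154, 0.001]
ft_force: [-0.4, 0.5, 1.2]
width: 12.7
```

Call:
move_arm([
  [218,-0.007,0,0,0],
  [218,-0.015,0,0,0],
  [218,-0.024,0,0,0],
  [218,-0.033,0,0,0],
  [218,-0.042,0,0,0],
])

```text
t: 3.02
ee_pos: [466.5, 9.5, 79.2]
orientation: [2.286, 2.155, 0.0]
ft_force: [0.5, 2.0, 1.8]
width: 13.0
```

```bash
python3 - <<'E'
from h import *
to(-103.4,-200,5)
a=[get_image(n) for n in("wrist","top")]
a[1]=cv2.resize(a[1][130:290,150:363],(512,384))
cv2.imwrite("pics/m2.png",cv2.resize(np.hstack(a),(800,300)))
E
```

```text
t 3.02 block -103.6 -42.7 tip 5.2 tilt [ 0.  0. -1.] w 13.0 q [-0.01  0.46  2.07  0.    0.61  0.05] F [0.5 2.  1.8]
delta m [-0.1573  0.0005  0.0002] roll -0.0017
```

View pics/m2.png

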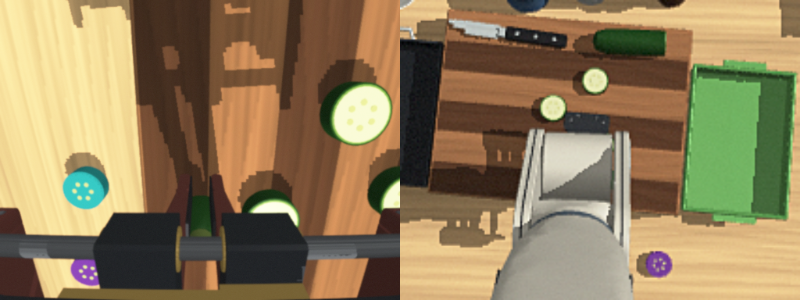

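Call:
move_arm([
  [218,-0.01,0,0,0],
  [218,-0.02,0,0,0],
  [218,-0.03,0,0,0],
  [218,-0.04,0,0,0],
  [218,-0.05,0,0,0],
])

```text
t: 3.53
ee_pos: [463.3, -40.6, 79.1]
orientation: [-2.286, -2.155, 0.0]
ft_force: [0.1, 0.1, 0.1]
width: 12.7
```

Call:
move_arm([
  [218,-0.01,0,0,0],
  [218,-0.02,0,0,0],
  [218,-0.03,0,0,0],
  [218,-0.04,0,0,0],
  [218,-0.05,0,0,0],
])

```text
t: 3.95
ee_pos: [460.4, -90.5, 79.2]
orientation: [-2.286, -2.155, 0.0]
ft_force: [0.4, 0.0, 0.5]
width: 12.6
```

Call:
move_arm([
  [218,-0.01,0,0,0],
  [218,-0.02,0,0,0],
  [218,-0.03,0,0,0],
  [218,-0.04,0,0,0],
  [218,-0.05,0,0,0],
])

```text
t: 4.37
ee_pos: [457.5, -140.3, 79.2]
orientation: [2.286, 2.155, -0.0]
ft_force: [0.0, -0.5, 0.3]
width: 12.7
```

```bash
python3 - <<'E'
from h import *
to(-103.4,-200,5)
a=[get_image(n) for n in("wrist","top")]
a[1]=cv2.resize(a[1][130:290,150:363],(512,384))
cv2.imwrite("pics/m3.png",cv2.resize(np.hstack(a),(800,300)))
E
```

```text
t 4.37 block -104.0 -192.7 tip 5.2 tilt [-0. -0. -1.] w 12.7 q [-0.32  0.47  2.04 -0.    0.63 -0.26] F [ 0.  -0.5  0.3]
delta m [-0.0073  0.0006  0.0002] roll -0.0013
```

View pics/m3.png

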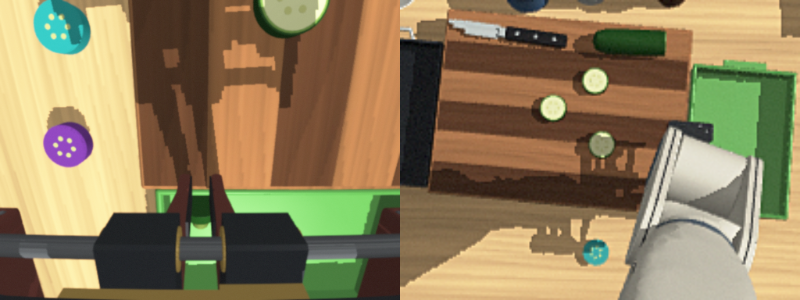

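Call:
move_arm([
  [218,-0.008,0,0,0],
  [218,-0.014,0,0,0],
  [218,-0.014,0,0,0],
  [218,-0.014,0,-0.04,0],
  [218,-0.014,0,-0.07,0],
])

```text
t: 4.88
ee_pos: [455.5, -152.8, 148.7]
orientation: [-2.283, -2.152, 0.003]
ft_force: [1.1, -0.8, -0.6]
width: 13.0
```

```bash
python3 - <<'E'
from h import *
to(-49.2,-112,40)
a=[get_image(n) for n in("wrist","top")]
a[1]=cv2.resize(a[1][130:290,150:363],(512,384))
cv2.imwrite("pics/m4.png",cv2.resize(np.hstack(a),(800,300)))
E
```

```text
t 4.88 block -105.2 -205.3 tip 74.7 tilt [-0.005  0.002 -1.   ] w 13.0 q [-0.35  0.35  2.    0.    0.79 -0.29] F [ 1.1 -0.8 -0.6]
delta m [0.0934 0.056  0.0346] roll -0.0014
```

View pics/m4.png

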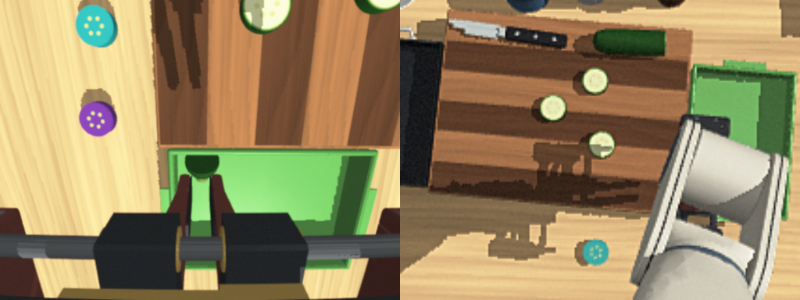

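Call:
move_arm([
  [218,0.04,0.024,0,0],
  [218,0.075,0.045,0.02,0],
  [218,0.093,0.056,0.035,0],
  [218,0.093,0.056,0.06,0],
  [218,0.093,0.056,0.0695,0],
])

```text
t: 5.4
ee_pos: [517.1, -62.0, 76.8]
orientation: [-2.281, -2.156, 0.003]
ft_force: [-1.1, 0.4, -0.3]
width: 13.1
```

```bash
python3 - <<'E'
from h import *
to(-49.2,-112,5)
a=[get_image(n) for n in("wrist","top")]
cv2.imwrite("pics/top5.png",a[1])
a[1]=cv2.resize(a[1][130:290,150:363],(512,384))
cv2.imwrite("pics/m5.png",cv2.resize(np.hstack(a),(800,300)))
E
```

```text
t 5.4 block -49.0 -111.1 tip 2.8 tilt [-0.003  0.    -1.   ] w 13.1 q [-0.14  0.52  1.95 -0.    0.67 -0.09] F [-1.1  0.4 -0.3]
delta m [-0.0009 -0.0002 -0.0022] roll 0.0015
```

View pics/m5.png

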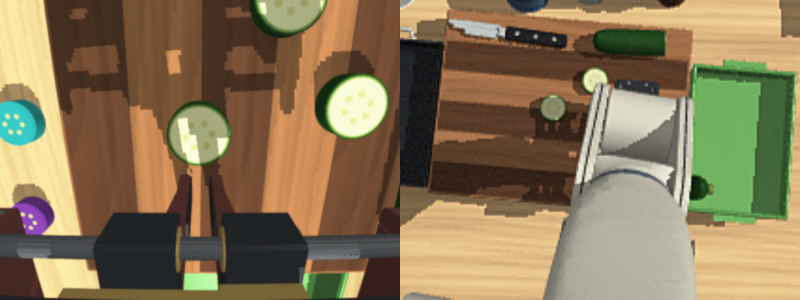

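Call:
move_arm([
  [218,0.006,0,0,0],
  [218,0.011,0,0,0],
  [218,0.016,0,0,0],
  [218,0.021,0,0,0],
  [218,0.028,0,0,0],
])

```text
t: 5.92
ee_pos: [520.2, -35.7, 80.5]
orientation: [2.286, 2.154, 0.001]
ft_force: [-0.8, -1.0, 0.2]
width: 12.8
```

Call:
move_arm([
  [218,0.009,0,0,0],
  [218,0.019,0,0,0],
  [218,0.029,0,0,0],
  [218,0.039,0,0,0],
  [218,0.05,0,0,0],
])

```text
t: 6.33
ee_pos: [522.8, 15.3, 79.7]
orientation: [-2.286, -2.155, 0.0]
ft_force: [0.4, -0.3, 0.1]
width: 12.7
```

```bash
python3 - <<'E'
from h import *
to(-49.2,208,5)
cv2.imwrite("pics/m6.png",get_image("wrist"))
E
```

```text
t 6.33 block -47.8 -33.6 tip 5.7 tilt [-0. -0. -1.] w 12.7 q [ 0.01  0.52  1.95 -0.    0.68  0.07] F [ 0.4 -0.3  0.1]
delta m [ 0.2416 -0.0017  0.0007] roll -0.0011
```

View pics/m6.png

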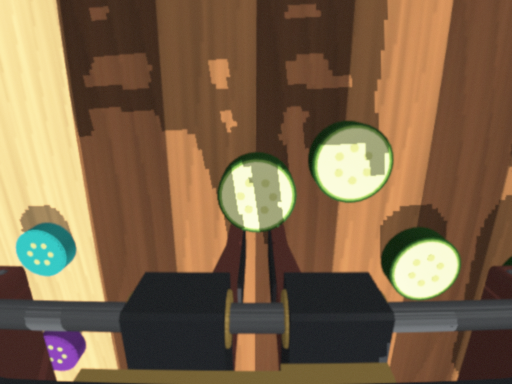

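Call:
move_arm([
  [218,0.012,-0.0003,0,0],
  [218,0.024,-0.0006,0,0],
  [218,0.036,-0.001,0,0],
  [218,0.048,-0.001,0,0],
  [218,0.06,-0.001,0,0],
])

```text
t: 6.8
ee_pos: [525.3, 75.4, 79.7]
orientation: [-2.286, -2.155, 0.0]
ft_force: [-0.4, 0.1, 0.6]
width: 12.6
```

Call:
move_arm([
  [218,0.012,0,0,0],
  [218,0.024,0,0,0],
  [218,0.036,0,0,0],
  [218,0.048,0,0,0],
  [218,0.06,0,0,0],
])

```text
t: 7.22
ee_pos: [528.9, 135.2, 79.7]
orientation: [2.286, 2.155, -0.0]
ft_force: [0.8, 0.4, -1.2]
width: 12.7
```

Call:
move_arm([
  [218,0.012,0,0,0],
  [218,0.024,0,0,0],
  [218,0.036,0,0,0],
  [218,0.047,0,0,0],
  [218,0.057,0,0,0],
])

```text
t: 7.63
ee_pos: [532.2, 192.1, 79.7]
orientation: [-2.286, -2.155, -0.0]
ft_force: [0.1, -0.9, -0.4]
width: 12.7
```

Call:
move_arm([
  [218,0.01,0,0,0],
  [218,0.02,0,0,0],
  [218,0.03,0,0,0],
  [218,0.04,0,0,0],
  [218,0.05,0,0,0],
])

```text
t: 8.05
ee_pos: [535.2, 241.7, 79.7]
orientation: [-2.286, -2.155, 0.0]
ft_force: [0.6, 0.7, -0.2]
width: 12.6
```

```bash
python3 - <<'E'
from h import *
to(-49.2,208,5)
cv2.imwrite("pics/m7.png",get_image("wrist"))
E
```

```text
t 8.05 block -48.4 193.1 tip 5.7 tilt [-0.  0. -1.] w 12.6 q [0.4  0.59 1.8  0.   0.75 0.46] F [ 0.6  0.7 -0.2]
delta m [ 0.0149 -0.0008  0.0007] roll -0.0016
```

View pics/m7.png

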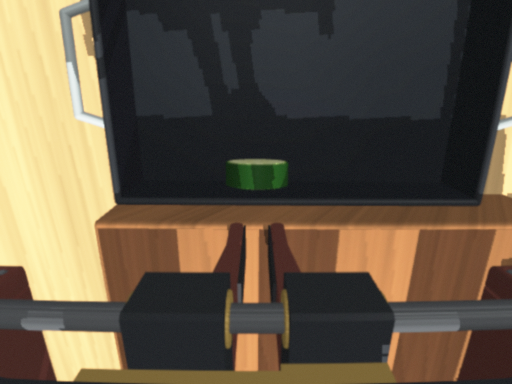

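Call:
move_arm([
  [218,0.01,0,0,0],
  [218,0,0,-0.035,0],
  [218,-0.03,0.01,-0.05,0],
  [218,-0.06,0.02,-0.05,0],
  [218,-0.1,0.034,-0.05,0],
])

```text
t: 8.52
ee_pos: [563.8, 140.3, 131.1]
orientation: [2.283, 2.157, 0.004]
ft_force: [0.2, -0.1, -0.3]
width: 12.9
```

```bash
python3 - <<'E'
from h import *
to(51.5,-95,40)
a=[get_image(n) for n in("wrist","top")]
a[1]=cv2.resize(a[1][130:290,90:303],(512,384))
cv2.imwrite("pics/m8.png",cv2.resize(np.hstack(a),(800,300)))
E
```

```text
t 8.52 block -14.0 93.5 tip 57.1 tilt [ 0.002  0.001 -1.   ] w 12.9 q [0.22 0.5  1.8  0.   0.84 0.28] F [ 0.2 -0.1 -0.3]
delta m [-0.1886  0.0653  0.017 ] roll 0.0011
```

View pics/m8.png

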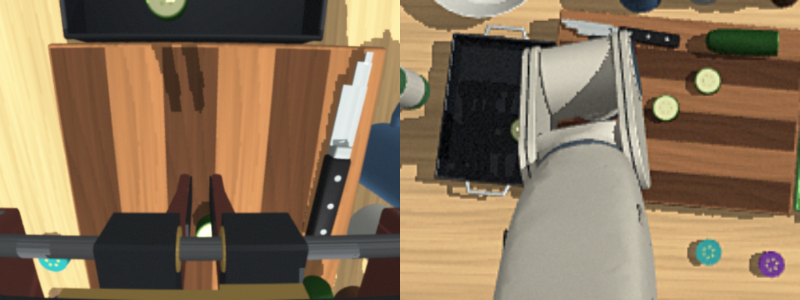

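Call:
move_arm([
  [218,-0.04,0.014,0,0],
  [218,-0.08,0.028,0,0],
  [218,-0.12,0.042,0,0],
  [218,-0.16,0.055,0.005,0],
  [218,-0.188,0.065,0.015,0],
])

```text
t: 9.03
ee_pos: [618.3, -54.0, 115.7]
orientation: [2.285, 2.153, 0.003]
ft_force: [1.3, -0.0, 0.1]
width: 12.5
```

```bash
python3 - <<'E'
from h import *
a=[get_image(n) for n in("wrist","top")]
to(51.5,-95,5)
a[1]=cv2.resize(a[1][130:290,120:333],(512,384))
cv2.imwrite("pics/m9.png",cv2.resize(np.hstack(a),(800,300)))
E
```

```text
t 9.13 block 50.8 -98.9 tip 39.5 tilt [-0.001 -0.001 -1.   ] w 13.0 q [-0.11  0.57  1.71 -0.    0.86 -0.04] F [ 0.4  0.2 -0.2]
delta m [0.0039 0.0007 0.0345] roll -0.0061
```

View pics/m9.png

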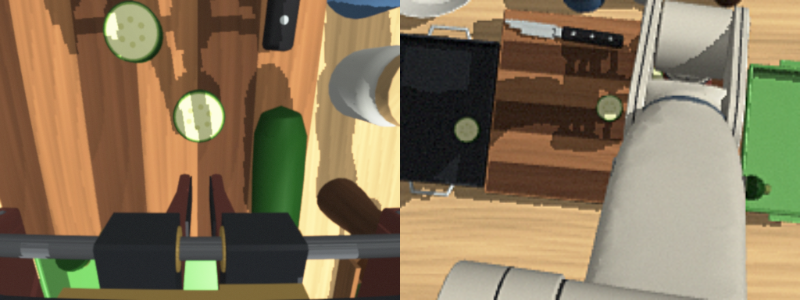

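Call:
move_arm([
  [218,0.003,0.0007,0.018,0],
  [218,0.003,0.0007,0.0345,0],
  [218,0.003,0.0007,0.0345,0],
  [218,0.008,0.0007,0.0345,0],
  [218,0.014,0.0007,0.0345,0],
])

```text
t: 9.55
ee_pos: [618.6, -36.9, 80.7]
orientation: [2.286, 2.155, 0.0]
ft_force: [-0.9, -0.5, 0.6]
width: 12.5
```

Call:
move_arm([
  [218,0.006,0,0,0],
  [218,0.012,0,0,0],
  [218,0.019,0,0,0],
  [218,0.028,0,0,0],
  [218,0.038,0,0,0],
])

```text
t: 9.97
ee_pos: [620.8, 0.8, 80.6]
orientation: [2.286, 2.155, 0.001]
ft_force: [0.5, -0.9, 0.5]
width: 12.9
```

```bash
python3 - <<'E'
from h import *
to(51.5,208,5)
cv2.imwrite("pics/m10.png",get_image("wrist"))
E
```

```text
t 9.97 block 50.9 -42.4 tip 6.6 tilt [ 0.001 -0.    -1.   ] w 12.9 q [-0.02  0.62  1.72 -0.    0.8   0.04] F [ 0.5 -0.9  0.5]
delta m [2.504e-01 2.000e-04 1.600e-03] roll -0.0015
```

View pics/m10.png

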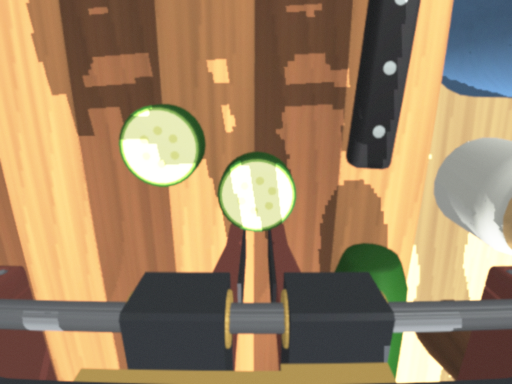

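Call:
move_arm([
  [218,0.012,0,0.001,0],
  [218,0.024,0,0.001,0],
  [218,0.036,0,0.001,0],
  [218,0.048,0,0.001,0],
  [218,0.06,0,0.001,0],
])

```text
t: 10.43
ee_pos: [624.1, 61.3, 79.1]
orientation: [-2.286, -2.155, 0.0]
ft_force: [0.5, -0.0, 0.9]
width: 13.0
```

Call:
move_arm([
  [218,0.012,0,0,0],
  [218,0.024,0,0,0],
  [218,0.036,0,0,0],
  [218,0.048,0,0,0],
  [218,0.06,0,0,0],
])

```text
t: 10.85
ee_pos: [627.7, 121.0, 79.2]
orientation: [-2.286, -2.155, 0.0]
ft_force: [0.1, -0.1, 0.1]
width: 12.8
```

Call:
move_arm([
  [218,0.012,0,0,0],
  [218,0.024,0,0,0],
  [218,0.036,0,0,0],
  [218,0.048,0,0,0],
  [218,0.06,0,0,0],
])

```text
t: 11.27
ee_pos: [631.2, 180.8, 79.2]
orientation: [-2.286, -2.155, 0.0]
ft_force: [-0.4, 0.4, 0.3]
width: 12.4
```

Call:
move_arm([
  [218,0.012,0,0,0],
  [218,0.023,0,0,0],
  [218,0.034,0,0,0],
  [218,0.045,0,0,0],
  [218,0.056,0,0,0],
])

```text
t: 11.68
ee_pos: [634.5, 236.6, 79.2]
orientation: [-2.286, -2.155, -0.0]
ft_force: [-0.3, 0.7, -0.0]
width: 13.0
```

Call:
move_arm([
  [218,0.01,0,0,0],
  [218,0.01,0,-0.03,0],
  [218,-0.01,0,-0.06,0],
  [218,-0.05,-0.01,-0.06,0],
  [218,-0.09,-0.02,-0.06,0],
])

```text
t: 12.1
ee_pos: [610.8, 147.8, 141.4]
orientation: [2.281, 2.156, 0.007]
ft_force: [1.1, -0.6, -0.7]
width: 12.9
```

```bash
python3 - <<'E'
from h import *
a=[get_image(n) for n in("wrist","top")]
to(2.3,-32,40)
a[1]=cv2.resize(a[1][130:290,90:303],(512,384))
cv2.imwrite("pics/m11.png",cv2.resize(np.hstack(a),(800,300)))
E
```

```text
t 12.2 block 29.3 98.7 tip 65.4 tilt [-0.002 -0.001 -1.   ] w 12.6 q [ 0.21  0.54  1.69 -0.    0.91  0.28] F [-0.7  0.6  1.3]
delta m [-0.1308 -0.0263  0.0257] roll -0.0046
```

View pics/m11.png

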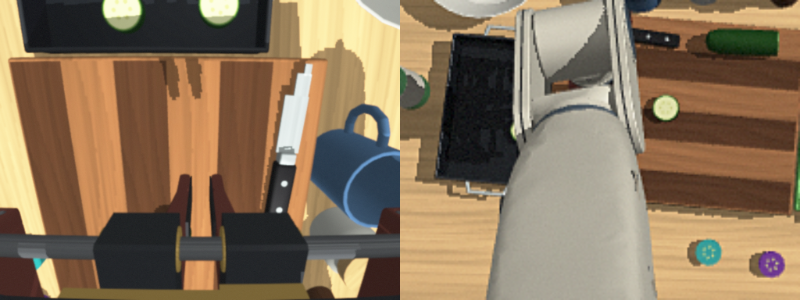

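Two slices lie flat in the tin. One is left.

Call:
move_arm([
  [218,-0.04,-0.009,0,0],
  [218,-0.08,-0.018,0,0],
  [218,-0.115,-0.026,0.005,0],
  [218,-0.132,-0.0263,0.02,0],
  [218,-0.132,-0.0263,0.03,0],
])

```text
t: 12.62
ee_pos: [574.9, 14.2, 108.8]
orientation: [2.289, 2.151, -0.0]
ft_force: [-0.7, -0.5, 0.6]
width: 12.9
```

```bash
python3 - <<'E'
from h import *
cv2.imwrite("pics/m12.png",get_image("wrist"))
to(2.3,-32,5)
E
```

```text
t 12.67 block 3.5 -30.2 tip 32.9 tilt [-0.003  0.    -1.   ] w 12.7 q [0.01 0.53 1.82 0.   0.79 0.07] F [-0.7 -0.4 -1.7]
delta m [-0.0018 -0.0011  0.0279] roll -0.0043
```

View pics/m12.png

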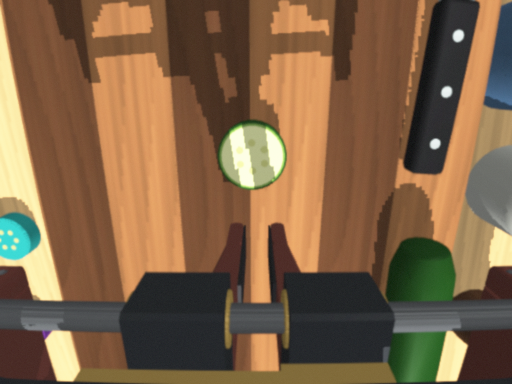

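Call:
move_arm([
  [218,-0.002,-0.0015,0.015,0],
  [218,-0.002,-0.0015,0.0279,0],
  [218,-0.002,-0.0015,0.0279,0],
  [218,0.003,-0.0015,0.0279,0],
  [218,0.01,-0.0015,0.0279,0],
])

```text
t: 13.08
ee_pos: [574.7, 27.7, 81.5]
orientation: [2.286, 2.155, 0.0]
ft_force: [-0.2, 0.2, 0.6]
width: 12.6
```

Call:
move_arm([
  [218,0.006,0,0,0],
  [218,0.012,0,0,0],
  [218,0.019,0,0,0],
  [218,0.028,0,0,0],
  [218,0.038,0,0,0],
])

```text
t: 13.5
ee_pos: [576.7, 65.6, 81.6]
orientation: [2.286, 2.155, 0.001]
ft_force: [0.3, -0.4, -0.2]
width: 12.5
```

```bash
python3 - <<'E'
from h import *
to(2,193,5)
cv2.imwrite("pics/m13.png",get_image("wrist"))
E
```

```text
t 13.5 block 3.2 19.7 tip 7.6 tilt [ 0.001 -0.    -1.   ] w 12.5 q [ 0.09  0.58  1.82 -0.    0.75  0.15] F [ 0.3 -0.4 -0.2]
delta m [ 0.1733 -0.0014  0.0026] roll -0.0015
```

View pics/m13.png

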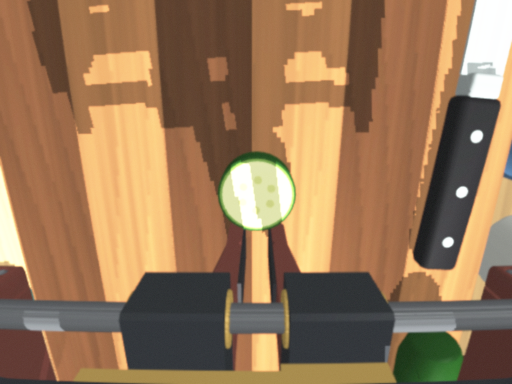

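Call:
move_arm([
  [218,0.012,0,0.001,0],
  [218,0.024,0,0.002,0],
  [218,0.036,0,0.002,0],
  [218,0.048,0,0.002,0],
  [218,0.06,0,0.002,0],
])

```text
t: 13.97
ee_pos: [580.0, 126.0, 79.2]
orientation: [-2.286, -2.155, 0.0]
ft_force: [0.4, -0.5, -0.9]
width: 12.8
```

Call:
move_arm([
  [218,0.012,0,0,0],
  [218,0.024,0,0,0],
  [218,0.036,0,0,0],
  [218,0.048,0,0,0],
  [218,0.06,0,0,0],
])

```text
t: 14.38
ee_pos: [583.6, 185.7, 79.3]
orientation: [2.286, 2.155, 0.0]
ft_force: [-0.5, 0.3, -0.2]
width: 12.6
```

Call:
move_arm([
  [218,0.011,0,0,0],
  [218,0.022,0,0,0],
  [218,0.033,0,0,0],
  [218,0.044,0,0,0],
  [218,0.055,0,0,0],
])

```text
t: 14.8
ee_pos: [586.9, 240.4, 79.3]
orientation: [-2.286, -2.155, 0.0]
ft_force: [-0.1, 0.1, 0.1]
width: 12.6
```

Call:
move_arm([
  [218,0.008,0,0,0],
  [218,0.008,0,-0.03,0],
  [218,-0.01,0,-0.06,0],
  [218,-0.05,-0.03,-0.08,0],
  [218,-0.08,-0.06,-0.1,0],
])

```text
t: 15.22
ee_pos: [534.5, 173.8, 173.2]
orientation: [2.284, 2.155, 0.003]
ft_force: [-0.6, -0.4, -0.3]
width: 12.9
```

Call:
move_arm([
  [218,-0.03,-0.03,0,0],
  [218,-0.05,-0.06,-0.01,0],
  [218,-0.05,-0.1,-0.01,0],
  [218,-0.05,-0.13,-0.02,0],
  [218,-0.05,-0.13,-0.02,0],
])

```text
t: 15.63
ee_pos: [395.5, 130.8, 192.4]
orientation: [-2.285, -2.153, 0.005]
ft_force: [-0.8, 0.4, -0.3]
width: 13.1
```

```bash
python3 - <<'E'
from h import *
im=get_image("top");o=get_obs();print(o["t"],o["ee_pos"].round(0))
cv2.imwrite("pics/top14.png",cv2.resize(im[100:280,70:380],(800,464)))
w=get_image("wrist");cv2.imwrite("pics/w14.png",w)
E
```

```text
15.6833 [399. 132. 193.]
```

View pics/top14.png

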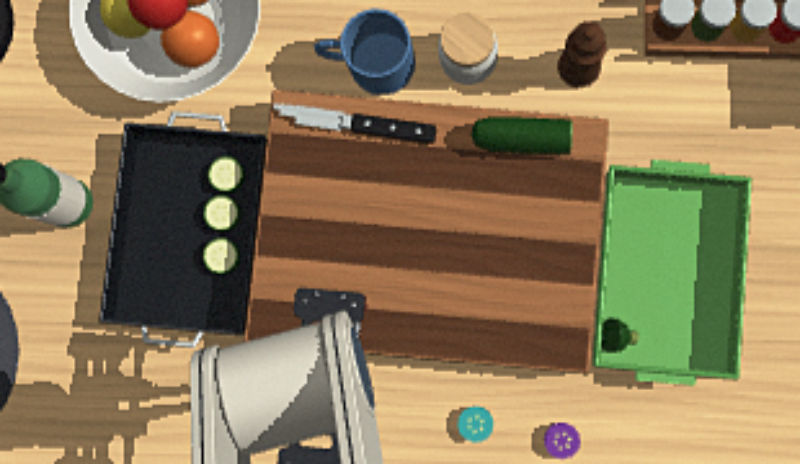

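View pics/w14.png

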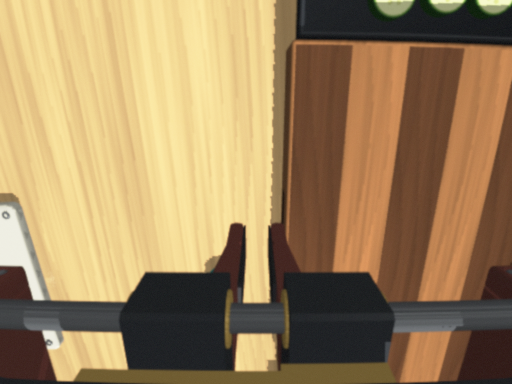

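Call:
move_arm([
  [218,0,0,0,0],
  [218,0,0,0,0],
  [218,0,0,0,0],
  [218,0,0,0,0],
  [218,0,0,0,0],
])

```text
t: 16.15
ee_pos: [401.3, 131.6, 191.8]
orientation: [-2.286, -2.155, 0.001]
ft_force: [0.9, 0.2, -0.2]
width: 12.8
```

```bash
python3 - <<'E'
from h import *
im=get_image("top");o=get_obs();print(o["t"],o["ft_force"])
old=cv2.imread("pics/top0.png")
for k in ["stalk_end","slice_a","tin","tub"]:
    print(k,[(np.round(r["location"],0),round(r["conf"],2)) for r in place_of("top",k)])
r=40*3.14/180
c=np.array([531.6,-241.2]);q=bp("top",[(308.3,230)],21)[0,:2]-c
print("stalk in tub",q@bx,q@by)
cv2.imwrite("pics/z.png",cv2.resize(np.hstack([old[155:255,290:370],im[155:255,290:370]]),None,fx=5,fy=5,interpolation=cv2.INTER_CUBIC))
d=cv2.absdiff(old,im).max(2); print("knife/courg/mug row diff",d[100:165,175:310].mean(), "tin", d[150:230,105:120].mean(),"tub",d[160:250,330:365].mean())
E
```

```text
16.2 [-0.84159375  0.13594126  0.23710308]
stalk_end [(array([ 454., -177.,   25.]), 0.68)]
slice_a [(array([542., 300.,  12.]), 0.72), (array([590., 299.,  15.]), 0.68), (array([349., -12.,   8.]), 0.64), (array([ 328., -119.,    4.]), 0.5), (array([643., 298.,   6.]), 0.44), (array([ 530., -240.,    2.]), 0.38)]
tin [(array([570., 339.,   7.]), 0.76), (array([786., 117.,  -1.]), 0.65)]
tub [(array([ 532., -241.,    1.]), 0.83)]
stalk in tub -79.34492967622582 60.51822705292804
knife/courg/mug row diff 5.04034188034188 tin 6.805 tub 4.728253968253968
```

View pics/z.png

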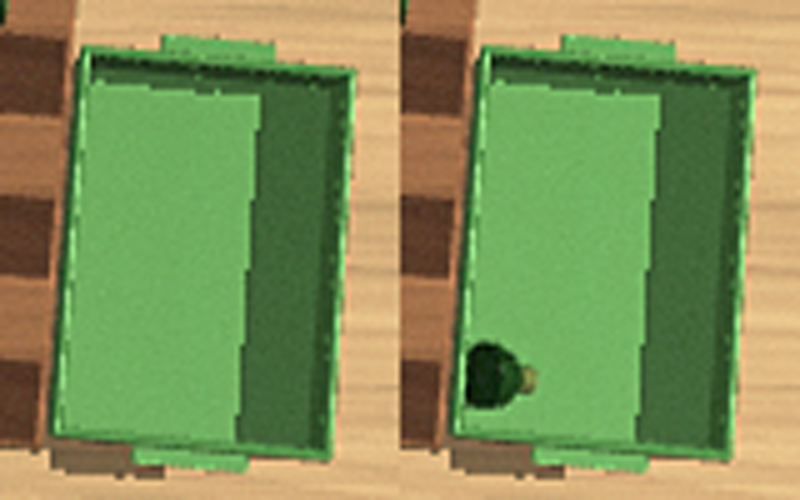

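```bash
python3 -c "
from workcell import *
print(close_job())"
```

```text
the job is handed in; nothing more can be done
None
```

The job is handed in at about 16 s of the 64 s allowed; no verdict was reported. All four pieces were swept along the block with the nearly closed fingertips. The stalk end went over the -y edge into the green tub and the three slices over the +y edge into the tin.

- **Slices:** the last pictures show all three lying flat inside the tin, at about y = 300 mm and x = 542, 590 and 643 mm.
- **Stalk end:** it lies on its side in the tub, about (-79, +61) mm in the tub's frame. That is inside the walls, with its cut face close to the wall by the block.
- **Tin and tub:** the network placed each within 3 mm of its first reading, and the tub looks unmoved in before-and-after pictures.
- **Knife, uncut courgette and mug:** they look where they were, and I only compared pictures. I did not check the oil bottle or the ramekin closely at the end.
- **Forces:** the wrist readings I took stayed within about 2.7 N. I had no direct reading of the fingers' contact force.
- **Disagreements:** the network still listed the turquoise and purple discs, and once the tub, as slices. I ignored these, and the discs were not touched.

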